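# Hold a ball lens on its carrier against the probe pin

## Task

Take the ball-lens carrier by its blue upright grip and carry it to the probe stand without tipping the loose amber ball out of its shallow cup. Holding the carrier level in the air, press the middle of its black nose tab gently and squarely against the red spring pin until the pin is pushed in about half of its travel, and finish there, still holding the carrier with the pin pressed in and the ball in its cup. Leave the spray bottle and the red glasses where they are.

Things in the scene. Friction and masses are not known exactly. Their poses are not given: they have to be found in the camera images.
- carrier_grip (a point): Middle of the carrier's grip: an upright blue block 16 mm thick (carrier y), 32 mm long (carrier x) and 62 mm high on the carrier's plate; the point is 46 mm above the carrier's underside and 24 mm below the block's top. Same axes as the carrier.
- carrier_nose (a point): Centre of the front face of the carrier's black nose tab (34 mm wide, 34 mm high, upright at the plate's front end): 100 mm ahead (+x) of carrier_grip and 24 mm lower. Same axes as the carrier; the tab faces +x.
- cup (a point): Where the ball's centre sits, 53 mm ahead (+x) of carrier_grip and 23 mm above the carrier's underside: the brass cup on the plate, 19 mm wide inside, whose rim stands only 1.8 mm above its floor. Same axes as the carrier.
- ball_center (a point): Centre of the amber glass ball lens, 24 mm across, 20 g, lying loose in the cup with about 3 mm of play; it rolls over the rim at about 35 degrees of tilt or with a hard jerk. Its axes mean nothing.
- carrier: The whole carrier, 0.13 to 0.24 kg: an aluminium plate 130 x 50 x 8 mm lying on the worktop, with grip, cup and nose tab on it; origin at the centre of the plate's underside, 35 mm ahead of the grip; x runs along the plate from the grip to the nose tab, z up. With the ball it balances about 30 mm ahead of the grip's middle.
- stand: Probe stand, fixed to the worktop: dark base 80 x 80 x 12 mm, grey column and a round dial on top, 127 mm high in all; origin at the centre of its underside. The pin sticks out along the stand's -x, towards the robot's side, 100 mm above the worktop. To press it squarely the carrier's +x points along the stand's +x.
- pin_tip (a point): Centre of the front face of the red button (18 mm across) on the spring pin; it faces the stand's -x, 65 mm in front of the stand's origin and 100 mm above the worktop when free, and moves with the pin. Axes as the stand's.
- pin (a joint): How far the spring pin is pushed in along the stand's +x: 0 free, 0.016 m at the bottom. It takes about 0.7 N to start, 2.4 N at 8 mm, 4.2 N at the bottom, and springs back.
- spray: Black spray bottle with a red cap, 36 x 42 x 106 mm, standing loose to the right of the stand (not the one at the far back right); origin at the centre of its underside. Leave it alone.
- red_glasses: Red spectacles, 145 x 129 x 37 mm, lying loose; leave them alone.
Mind the look-alikes: they are no part of the job. Of the things that look like the carrier, the larger one is meant.

How it is judged:
By the outcome, as a careful person would: the job done as asked, in the order asked, and still so for the second after the job is handed in, while the arm keeps its last pose, push and grip.
It also fails if it takes over 45 s, if anything falls off the work surface, if the arm or the gripper's body presses on something with over 40 N, if the wrist force passes 120 N, or if a joint passes its speed limit or range.

## Robot

A 6-joint arm with a two-finger parallel gripper is mounted at the origin on a cart in front of the work surface, level with it; the furniture and walls round the work are solid. World frame = base frame: x ahead of the robot, y to its left, z up, the work surface at z = 0. Lengths are in mm, angles in degrees, forces in N, time in s.
With the tool pointing down it reaches from about 350 to 850 mm from the base axis. Payload 8.1 kg.
Tool frame: the origin (TCP) lies between the finger pads; the fingertips stand 17 mm ahead of it and the grasp point (between the pads) lies 2 mm behind it; z points along the fingers, y is the line along which they close (so a half turn about z gives the same grasp; the last joint's range is limited). The gripper opens to 85 mm and grips with 20 to 120 N. Pads are 22 mm wide; open, the fingers measure 114 mm over their backs; the gripper's body (76 mm by 85 mm) begins 54 mm behind the grasp point. The pads swing forward as they close: fully open they stand 13 mm farther back than shut.
Start: joints at [-78.919, 7.471, 85.268, -0, 87.261, -4.893], TCP at [165.142, -576.831, 248.292] pointing down, gripper open.
Joint ranges: [-169.43, 169.43], [-51.17, 129.36], [1.28, 143.12], [-76.62, 256.62], [0, 156.53], [-152.29, 152.29]. Speed limits (degrees/s): [136.94, 136.94, 159.86, 180, 180, 180].

## Interface

Orientations are given as [roll, pitch, yaw] about the fixed x, y, z axes, in that order (R = Rz(yaw) Ry(pitch) Rx(roll)).
In Python, from bench import sense, snapshot, hand_in, trace, place_of gives the robot as it stands.
- The arm moves only by the shell command python3 -m handwheel 'ROWS' [FORCE]. ROWS is JSON, a list of rows, each a list of 7 numbers: the opening, from -1 (shut) to 1 (fully open), then the shift along the tool's x, y, z in cm, then the turn, a rotation vector about the tool's x, y, z in rad. A call has 1 to 12 rows; each row shifts and turns the commanded pose from where the row before left it, along the tool's axes as they then stand; what a row does not reach is not made up. A row lasts 1/12 s, in which the tool goes at most 41.7 mm and 7.16 degrees, less where a joint would pass 70% of its speed; a pose out of reach is approached as far as the arm can. A call with a gripper value outside its range is refused whole. The fingers move at their own pace and stop on an object; FORCE is the grip in N (left out, the last holds). Time passes only in rows, so rows that do not move let the fingers close. It gives the time, the measured TCP pose, the force, the opening and the grip force at its end, in the units of the state.
- sense(): the state, without advancing time (a new reading comes with each control period).
- snapshot(name): name is "scene" or "top" or "wrist"; returns a dict with "image" (384x512x3 uint8, red, green, blue), "intrinsics" (3x3 intrinsics, pixels), "k1" (the pictures are not rectified: a ray, as slopes to the right and down, at radius r is drawn at 1 + k1 r^2 times it, then the intrinsics apply), "R" (3x3) and "t" (3): a world point X has camera coordinates R X + t. Camera axes: x right, y down, z forward; pixel columns grow to the right and rows downward; lengths in mm; the calibration is good to about 2 mm. A picture is of the moment at which its call begins. There is no depth.
- hand_in(): hands the job in; it is judged then, once.
Trained networks look in a picture, given as the dict that the camera call returned (one of the last four; its "shot" number tells which), for a name from the list of things; names that differ only in an ending like _2 or _b are one class to them, and where a whole thing is asked for, a point or a joint stands for the part that bears it (a point fixed in the world has none). Each returns a list of dicts, best first, with "conf" (0 to 1); they miss things now and then, are a little off and sometimes report something else, mostly with a low value. They report only what shows in the picture. A call takes as long as a camera call. They do not tell look-alikes from the thing itself.
- trace(picture, query): "pixels" (384x512 bool, what is visible of it).
- place_of(picture, query): "location" ([x, y, z] in mm, in world coordinates, good to about 4 mm: a listed point, or the origin of a listed thing).
The state is a dict: "time": time; "joint_pos": joint angles; "qd": joint speeds; "joint_efforts": joint torques, N m; "tool_pos": TCP position; "tcp_rot": TCP orientation; "ft_force": force on the tool from outside, world axes, zero at the start; "wrist_torque": the same for the moment, N m; "finger_gap": finger opening in mm; "grip_force": force on a finger pad.
Only numpy, scipy, OpenCV 4.12 (cv2) and the standard library are available. Lean on these libraries where they do the work, as an engineer would, in place of code of your own. Each camera call takes 0.05 s, during which the arm holds its last target. There are 200 camera calls.

## Working session

There is one attempt and no reset: what is moved stays moved. The work goes in short steps, Python scripts to look and compute and a shell command to move; the robot and the scene stay as the last step left them, time stands still between calls to the robot, and variables do not carry over. Pictures are saved under pics/ and viewed, at most 10 in all, crops included, and the job is handed in when it is done.

```bash
mkdir -p pics
cat > h.py <<'E'
import numpy as np, cv2
from bench import sense, snapshot, hand_in, trace, place_of
def save(p,n): cv2.imwrite('pics/'+n+'.png',p['image'][:,:,::-1])
E
python3 - <<'E'
from h import *
s=sense(); print(s)
ims=[]
for c in ['scene','top']:
    p=snapshot(c); ims.append(p['image'])
    print(c,p['k1'],p['intrinsics'],p['R'],p['t'])
    for q in ['carrier','carrier_grip','carrier_nose','cup','ball_center','stand','pin_tip','spray','red_glasses']:
        print(q,[(round(d['conf'],2),np.round(d['location'])) for d in place_of(p,q)[:4]])
    cv2.imwrite(f'pics/{c}.png',cv2.resize(p['image'][:,:,::-1],(800,600)))
E
```

```text
{'time': 0.0, 'joint_pos': array([-7.89194218e+01,  7.51295375e+00,  8.53304838e+01,  4.40913528e-04,
        8.72601377e+01, -4.89438529e+00]), 'qd': array([ 0.03926709,  0.05920854, -0.03981286, -0.0154148 , -0.0368514 ,
        0.06179037]), 'joint_efforts': array([ 6.80405219e-05, -5.69397604e+01, -5.00550199e+01, -4.39451560e-04,
        1.46280380e-02,  1.00730340e-04]), 'tool_pos': array([ 165.04169417, -576.31865297,  247.25530406]), 'tcp_rot': array([-1.79896840e+02, -9.27572475e-03,  1.59749337e+01]), 'ft_force': array([ 0.32980012, -0.10072757,  0.14325642]), 'wrist_torque': array([-0.00963471, -0.00225797, -0.02835104]), 'grip_force': 0.0, 'finger_gap': 85.50162852156541}
scene -0.1774696957239076 [[466.02644429   0.         257.51872384]
 [  0.         466.02644429 186.44441875]
 [  0.           0.           1.        ]] [[-0.8674954  -0.4974275  -0.00419551]
 [-0.22272732  0.39594215 -0.89085484]
 [ 0.44479688 -0.77187803 -0.45426869]] [534.86611365 199.15152744 957.70927284]
carrier [(0.97, array([ 480., -194.,    1.])), (0.81, array([460., -66.,  -1.]))]
carrier_grip 
[... 693 characters left out ...]
46]
 [-0.98673769 -0.00281206 -0.16229854]
 [ 0.16227816  0.00638345 -0.9867244 ]] [  33.59119282  580.75776357 1128.53788767]
carrier [(0.78, array([ 480., -203.,   -3.])), (0.58, array([456., -66.,   1.])), (0.52, array([ 500., -199.,   21.])), (0.51, array([ 645., -114.,   -4.]))]
carrier_grip [(0.81, array([ 445., -211.,   45.])), (0.73, array([442., -88.,  26.]))]
carrier_nose [(0.86, array([489., -39.,  15.])), (0.84, array([ 542., -181.,   24.]))]
cup [(0.81, array([470., -59.,  17.])), (0.72, array([ 501., -196.,   22.]))]
ball_center [(0.57, array([ 496., -194.,   23.]))]
stand []
pin_tip [(0.46, array([618., 137., 100.]))]
spray [(0.56, array([ 644., -116.,   -4.]))]
red_glasses []
```

View pics/scene.png

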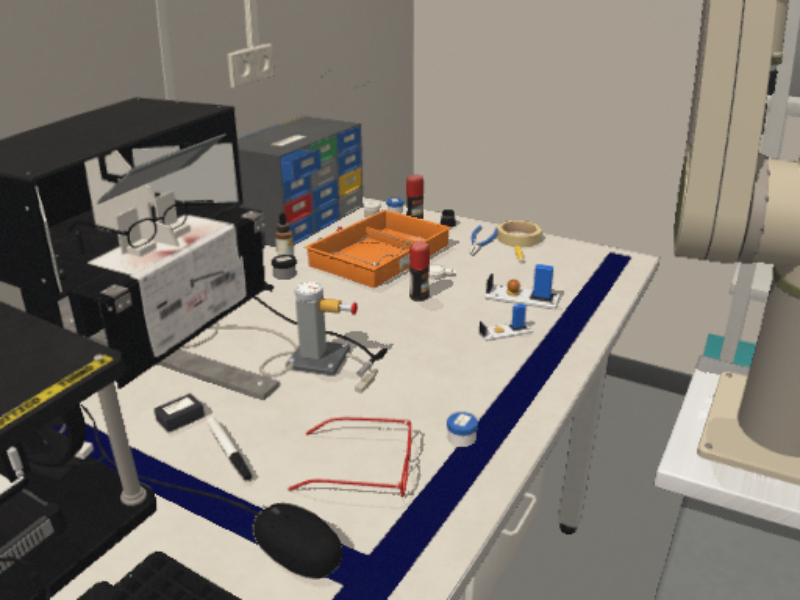

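View pics/top.png

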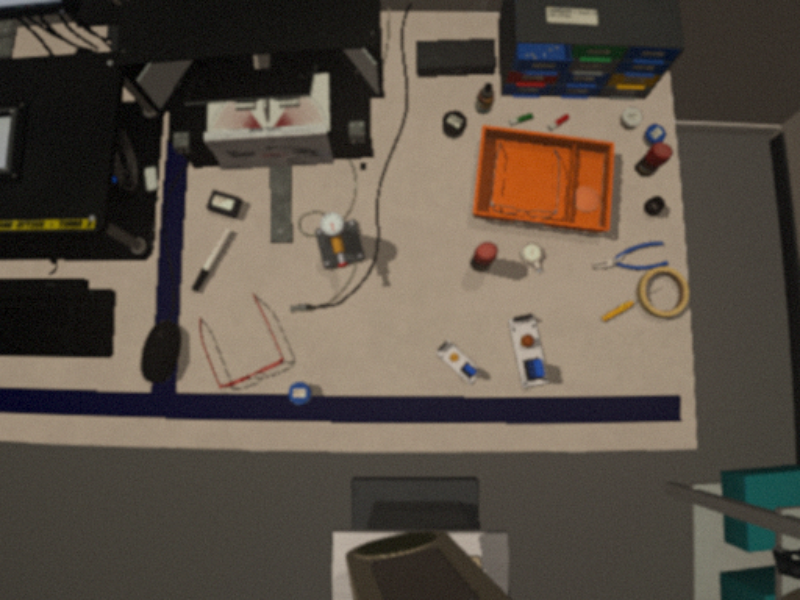

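The scene view shows two carriers. The larger is at scene (523,288) and top (528,350). The smaller look-alike is at scene (505,325) and top (458,360). The larger one matches the description, since its grip-to-nose length is about 100 mm and the grip stands 46 mm high, against about 65 mm and 30 mm for the other. The stand's pin is at scene (350,308). I'll move above the large carrier and confirm it with the wrist camera.

```bash
python3 -m handwheel '[[1,1.5,-1.2,0,0,0,0],[1,3,-2.3,0,0,0,0],[1,3.1,-2.3,0,0,0,0],[1,3.1,-2.3,0,0,0,0],[1,3.1,-2.3,0,0,0,0],[1,3.1,-2.3,0,0,0,0],[1,3.1,-2.3,0,0,0,0],[1,3.1,-2.3,0,0,0,0],[1,3.1,-2.3,0,0,0,0],[1,3.1,-2.3,0,0,0,0],[1,3.1,-2.3,0,0,0,0],[1,2.4,-1.8,0,0,0,0]]'
python3 -m handwheel '[[1,1,-0.8,0,0,0,0],[1,0,0,0,0,0,0]]'
python3 - <<'E'
from h import *
s=sense();print(s['time'],s['tool_pos'],s['tcp_rot'])
for c in ['wrist','wrist','scene','top']:
    p=snapshot(c)
    for q in ['carrier_grip','carrier_nose','cup','ball_center','carrier']:
        print(c,q,[(round(d['conf'],2),np.round(d['location'],1)) for d in place_of(p,q)[:3]])
    if c=='wrist': cv2.imwrite('pics/w1.png',cv2.resize(p['image'][:,:,::-1],(800,600)))
E
```

```text
time: 2.0
tool_pos: [429.5, -228.7, 248.6]
tcp_rot: [180.0, -0.1, 16.0]
ft_force: [0.3, -0.2, -0.5]
finger_gap: 85.4
grip_force: 0.0
time: 2.17
tool_pos: [437.1, -218.1, 248.4]
tcp_rot: [-180.0, -0.0, 16.2]
ft_force: [0.2, 0.3, -0.1]
finger_gap: 85.8
grip_force: 0.0
2.1667 [ 437.0579886  -218.14313754  248.43510262] [-1.79978789e+02 -4.95880015e-02  1.61953197e+01]
wrist carrier_grip [(0.58, array([445.1, -88.1,  31.4]))]
wrist carrier_nose [(0.78, array([488.6, -42.1,  17.2])), (0.77, array([ 541.9, -185.3,   21.1]))]
wrist cup [(0.7, array([ 497.8, -192.1,   25.9])), (0.69, array([468.4, -63.5,  11.5]))]
wrist ball_center [(0.92, array([ 495.9, -195.1,   24.3]))]
wrist carrier [(0.9, array([ 479.8, -197.4,   -3.2])), (0.58, array([454. , -75.4,   0.6])), (0.35, array([ 494.9, -195.4,   22.3]))]
wrist carrier_grip [(0.94, array([442.8, -88.6,  28.2])), (0.87, array([ 448.3, -203.7,   48.7]))]
wrist carrier_nose [(0.82, array([ 544.7, -187. ,   19.2])), (0.61, array([489.6, -43. ,  16.3]))]
wrist cup [(0.8, array([466.7, -62.4,  15.1]))]
wrist ball_center [(0.91, array([ 496.6, -193.
[... 371 characters left out ...]
6, -194.6,   24.3])), (0.37, array([ 6.467e+02, -1.163e+02,  1.000e-01]))]
scene ball_center [(0.48, array([ 500. , -191. ,   24.2])), (0.18, array([ 501. , -196.3,   23.3]))]
scene carrier [(0.78, array([ 483.1, -197.2,    0.7])), (0.68, array([456.9, -65.9,  -1.8]))]
top carrier_grip [(0.71, array([440.8, -91.2,  29.5])), (0.57, array([ 447.5, -210.8,   44.4]))]
top carrier_nose [(0.82, array([ 545. , -182.8,   26.6])), (0.7, array([487.4, -38. ,  15.3]))]
top cup [(0.87, array([ 499.7, -195.5,   19.9])), (0.64, array([467.4, -57.9,  15.9]))]
top ball_center [(0.63, array([ 495.6, -195.4,   19.2]))]
top carrier [(0.91, array([452.6, -69.1,   5.2])), (0.81, array([ 479.3, -200.2,   -3.9]))]
```

View pics/w1.png

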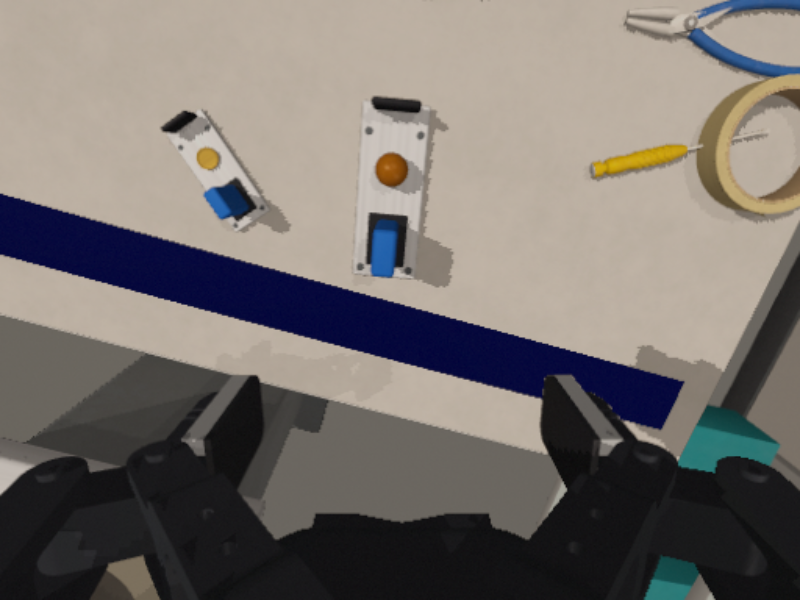

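The large carrier is at wrist (392,190) with the ball in its cup. The smaller one is at (215,170). Next I'll measure its yaw and centre precisely from the plate outline.

```bash
cat >> h.py <<'E'
def plane(p,uv,z):
    K=p['intrinsics'];uv=np.asarray(uv,float).reshape(-1,1,2)
    n=cv2.undistortPoints(uv,K,np.array([p['k1'],0,0,0.]))[:,0]
    d=np.c_[n,np.ones(len(n))]@p['R']; c=-p['R'].T@p['t']
    return c+d*((z-c[2])/d[:,2])[:,None]
def comp(m,seed=None):
    n,l,st,ce=cv2.connectedComponentsWithStats(m.astype(np.uint8)); return sorted([(st[i,4],ce[i],l==i) for i in range(1,n)],key=lambda a:-a[0])
E
python3 - <<'E'
from h import *
p=snapshot('wrist'); im=p['image'].astype(int); save(p,'wraw')
for d in trace(p,'carrier')[:2]:
    m=d['pixels']; y,x=np.nonzero(m); P=plane(p,np.c_[x,y],8)[:,:2]
    print(d['conf'],m.sum(),P.mean(0),cv2.minAreaRect(P.astype(np.float32)))
    w=m&(im.min(2)>150); y,x=np.nonzero(w); P=plane(p,np.c_[x,y],8)[:,:2]; print('white',w.sum(),cv2.minAreaRect(P.astype(np.float32)))
r,g,b=im[...,0],im[...,1],im[...,2]
for a,c,m in comp((b>150)&(b-r>80))[:3]:
    y,x=np.nonzero(m);P=plane(p,np.c_[x,y],70)[:,:2].astype(np.float32);print('blue',a,c,cv2.minAreaRect(P),P.mean(0))
E
```

```text
0.7 4396 [ 481.49039315 -198.65392639] ((479.80859375, -199.09536743164062), (133.40101623535156, 49.904296875), 11.010602951049805)
white 2421 ((479.2506103515625, -199.02232360839844), (130.9978485107422, 49.38431930541992), 10.997236251831055)
0.57 2298 [460.13197271 -69.30433638] ((458.9712219238281, -68.55995178222656), (91.33003234863281, 38.46443176269531), 48.16441345214844)
white 955 ((458.18878173828125, -70.91620635986328), (85.06639862060547, 32.64113235473633), 47.50511169433594)
blue 357 [245.48459384 162.29131653] ((444.0587158203125, -205.9811248779297), (29.300800323486328, 13.160101890563965), 9.935111045837402) [ 444.2462  -205.90279]
blue 141 [139.17730496 130.10638298] ((446.4063720703125, -95.49942779541016), (17.786436080932617, 7.640579700469971), 47.130889892578125) [446.5146  -95.42271]
blue 11 [477.45454545   1.45454545] ((643.9612426757812, -368.0690612792969), (0.8067206740379333, 8.117515563964844), 16.77584457397461) [ 643.98254 -368.01196]
```

```bash
python3 -m handwheel '[[1,1.1,-1.0,1,0,0,0.09],[1,0,0,2.5,0,0,0],[1,0,0,3,0,0,0],[1,0,0,3,0,0,0],[1,0,0,2,0,0,0],[1,0,0,1,0,0,0],[1,0,0,0,0,0,0],[1,0,0,0,0,0,0]]'
python3 - <<'E'
from h import *
s=sense();print(s['tool_pos'],s['tcp_rot'])
p=snapshot('wrist'); im=p['image'].astype(int)
for d in trace(p,'carrier')[:1]:
    m=d['pixels'];w=m&(im.min(2)>150); y,x=np.nonzero(w); P=plane(p,np.c_[x,y],8)[:,:2]; print('white',w.sum(),cv2.minAreaRect(P.astype(np.float32)))
r,g,b=im[...,0],im[...,1],im[...,2]
for a,c,m in comp((b>150)&(b-r>80))[:2]:
    y,x=np.nonzero(m);P=plane(p,np.c_[x,y],70)[:,:2].astype(np.float32);print('blue',a,c,cv2.minAreaRect(P),P.mean(0))
E
```

```text
time: 4.13
tool_pos: [443.5, -208.1, 123.7]
tcp_rot: [-180.0, 0.0, 10.8]
ft_force: [0.0, -0.0, 0.4]
finger_gap: 85.5
grip_force: 0.0
[ 443.47173071 -208.07200557  123.7176851 ] [-1.79988264e+02  1.14956632e-02  1.08147111e+01]
white 5102 ((478.57281494140625, -199.01840209960938), (128.60202026367188, 49.46432876586914), 10.698128700256348)
blue 698 [253.80229226 211.86819484] ((445.152099609375, -205.42735290527344), (26.388778686523438, 12.203558921813965), 11.138362884521484) [ 446.46426 -205.44777]
blue 314 [ 85.19426752 176.02229299] ((449.9394836425781, -99.15534210205078), (16.965545654296875, 7.289196968078613), 47.31554412841797) [449.98383 -99.13651]
```

```bash
python3 -m handwheel '[[1,0.2,-0.2,1,0,0,0],[1,0,0,2,0,0,0],[1,0,0,2,0,0,0],[1,0,0,1.5,0,0,0],[1,0,0,1,0,0,0],[1,0,0,0.5,0,0,0],[1,0,0,0,0,0,0],[0.3,0,0,0,0,0,0],[0,0,0,0,0,0,0],[-0.3,0,0,0,0,0,0]]' 40
python3 - <<'E'
from h import *
s=sense();print(s['finger_gap'],s['tool_pos'],s['tcp_rot'])
E
```

```text
time: 5.07
tool_pos: [445.8, -206.2, 44.5]
tcp_rot: [179.9, -0.1, 10.8]
ft_force: [-0.5, -0.1, 0.2]
finger_gap: 51.8
grip_force: 0.0
51.76268118465321 [ 445.84084934 -206.18637511   44.47296461] [ 1.79920019e+02 -8.86969646e-02  1.08188837e+01]
```

```bash
python3 -m handwheel '[[-0.3,0,0,0,0,0,0],[-0.4,0,0,0,0,0,0],[-0.5,0,0,0,0,0,0],[-0.6,0,0,0,0,0,0],[-0.65,0,0,0,0,0,0],[-0.8,0,0,0,0,0,0],[-1,0,0,0,0,0,0],[-1,0,0,0,0,0,0],[-1,0,0,0,0,0,0]]' 40
python3 -m handwheel '[[-1,0,0,0,0,0,0],[-1,0,0,0,0,0,0]]' 80
```

```text
time: 5.82
tool_pos: [445.1, -205.8, 43.5]
tcp_rot: [180.0, -0.0, 10.8]
ft_force: [-1.5, -1.1, 3.6]
finger_gap: 15.6
grip_force: 39.3
time: 5.98
tool_pos: [445.2, -205.9, 43.6]
tcp_rot: [180.0, -0.0, 10.8]
ft_force: [-0.7, -0.1, 5.0]
finger_gap: 15.1
grip_force: 78.6
```

```bash
python3 -m handwheel '[[-1,0,0,-0.1,0,0,0],[-1,0,0,-0.3,0,0,0],[-1,0,0,-0.6,0,0,0],[-1,0,0,-0.9,0,0,0],[-1,0,0,-1.1,0,0,0],[-1,0,0,-1.2,0,0,0],[-1,0,0,-1.2,0,0,0],[-1,0,0,-1.1,0,0,0],[-1,0,0,-0.8,0,0,0],[-1,0,0,-0.4,0,0,0],[-1,0,0,-0.2,0,0,0],[-1,0,0,0,0,0,0]]' 80
python3 - <<'E'
from h import *
s=sense();print(s['finger_gap'],s['tool_pos'],s['wrist_torque'])
p=snapshot('wrist');save(p,'w2')
for q in ['ball_center','carrier_nose','cup']: print(q,[(round(d['conf'],2),np.round(d['location'],1)) for d in place_of(p,q)[:3]])
# stand
for c in ['scene','top']:
    p=snapshot(c)
    for q in ['pin_tip','stand']: print(c,q,[(round(d['conf'],2),np.round(d['location'],1)) for d in place_of(p,q)[:2]])
E
```

```text
time: 6.98
tool_pos: [445.1, -205.8, 122.7]
tcp_rot: [180.0, -0.0, 10.8]
ft_force: [-0.2, -0.2, -2.1]
finger_gap: 15.2
grip_force: 77.9
15.207637383554541 [ 445.1267687  -205.75284624  122.70561678] [-0.01676084  0.06493361  0.02826469]
ball_center [(0.96, array([ 494. , -194.5,  100.4]))]
carrier_nose [(0.95, array([ 543.1, -186.7,  101.3])), (0.88, array([491.7, -40.1,  17.1]))]
cup [(0.71, array([465.3, -59.5,  15.9]))]
scene pin_tip []
scene stand [(0.61, array([681. , 149.6,   1.4])), (0.48, array([ 447. , -206.6,  128.5]))]
top pin_tip [(0.59, array([618.3, 138.5,  99.5]))]
top stand [(0.64, array([680.1, 155.4,   3. ])), (0.59, array([617.8, 137.5, 101.9]))]
```

View pics/w2.png

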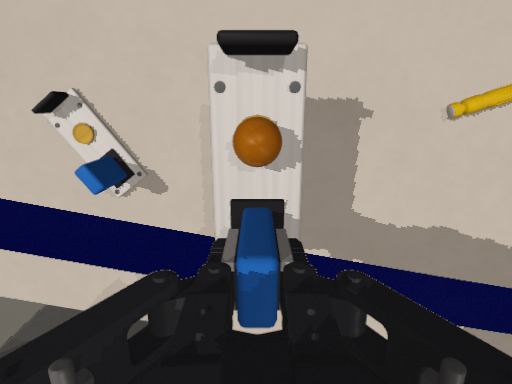

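The carrier is held level, with the ball in its cup at (258,142) and the nose at (258,42). Next I'll carry it to a staging point in front of the pin.

```bash
python3 -m handwheel '[[-1,0.08,-0.4,0,0,0,0],[-1,0.18,-0.9,0,0,0,0],[-1,0.28,-1.4,0,0,0,0],[-1,0.38,-1.9,0,0,0,0],[-1,0.46,-2.3,0,0,0,0],[-1,0.5,-2.5,0,0,0,0],[-1,0.5,-2.5,0,0,0,0],[-1,0.5,-2.5,0,0,0,0],[-1,0.5,-2.5,0,0,0,0],[-1,0.5,-2.5,0,0,0,0],[-1,0.46,-2.3,0,0,0,0],[-1,0.4,-2.0,0,0,0,0]]'
python3 -m handwheel '[[-1,0.36,-1.8,0,0,0,0],[-1,0.3,-1.5,0,0,0,0],[-1,0.24,-1.2,0,0,0,0],[-1,0.18,-0.9,0,0,0,0],[-1,0.12,-0.6,0,0,0,0],[-1,0.06,-0.3,0,0,0,0],[-1,0,-0.1,0,0,0,0],[-1,0,0,0,0,0,0],[-1,0,0,0,0,0,0]]'
python3 - <<'E'
from h import *
s=sense();print(s['finger_gap'],s['tool_pos'],s['tcp_rot'],s['wrist_torque'])
for c in ['wrist','wrist','scene','top']:
    p=snapshot(c)
    if c=='wrist':save(p,'w3')
    for q in ['pin_tip','stand','ball_center','carrier_nose']: print(c,q,[(round(d['conf'],2),np.round(d['location'],1)) for d in place_of(p,q)[:2]])
    save(p,c+'3')
E
```

```text
time: 8.48
tool_pos: [446.5, 38.2, 122.4]
tcp_rot: [-180.0, -0.0, 10.9]
ft_force: [0.3, -0.4, -2.1]
finger_gap: 15.0
grip_force: 78.1
time: 9.23
tool_pos: [447.4, 100.8, 122.3]
tcp_rot: [180.0, 0.0, 10.8]
ft_force: [0.4, -0.4, -2.0]
finger_gap: 15.3
grip_force: 78.1
15.265358892812595 [447.41765382 100.76928065 122.26489155] [1.79987190e+02 8.58374674e-03 1.07882766e+01] [-0.02487948  0.02407798 -0.01736338]
wrist pin_tip []
wrist stand []
wrist ball_center [(0.93, array([499.7, 116.4, 102.5]))]
wrist carrier_nose [(0.95, array([487.9, -39.3,  15.6])), (0.61, array([547.4, 119.1, 101.7]))]
wrist pin_tip []
wrist stand []
wrist ball_center [(0.55, array([500.3, 117.8, 103.2]))]
wrist carrier_nose [(0.8, array([545.5, 119.1, 100.1])), (0.78, array([490.3, -38.4,  15.9]))]
scene pin_tip [(0.46, array([617.6, 138. , 102.2]))]
scene stand [(0.69, array([685.1, 152.9,  -1. ]))]
scene ball_center [(0.66, array([501.2, 118.6, 101.1]))]
scene carrier_nose [(0.83, array([487. , -40.9,  13.7]))]
top pin_tip [(0.5, array([619. , 137.3,  99. ]))]
top stand [(0.96, array([680.2, 159.1,   0. ]))]
top ball_center []
top carrier_nose [(0.73, array([491.8, -37.7,  15. ]))]
```

View pics/w3.png

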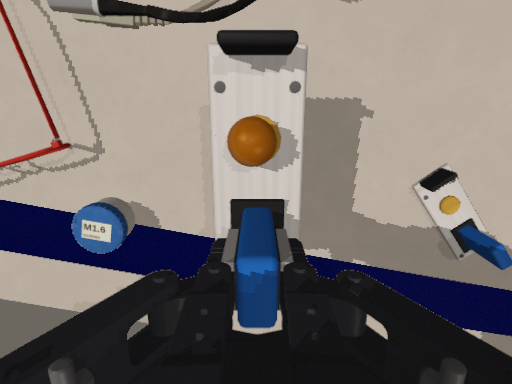

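The ball sits at (252,142), about 3 mm to one side, which is within its play. The pin isn't in the wrist view yet. I'll enlarge the stand from both fixed cameras to get its yaw.

Run:
```python
from h import *
P=[snapshot('top'),snapshot('scene')]
a=cv2.resize(P[0]['image'][120:190,180:250],(400,400),interpolation=cv2.INTER_CUBIC)
b=cv2.resize(P[1]['image'][170:250,165:245],(400,400),interpolation=cv2.INTER_CUBIC)
cv2.imwrite('pics/st.png',np.hstack([a,b])[:,:,::-1])
for p in P:
    im=p['image'].astype(int);r,g,bb=im[...,0],im[...,1],im[...,2]
    red=(r>120)&(g<70)&(bb<70)
    yel=(r>140)&(g>80)&(bb<90)&(r-bb>70)
    Q=plane(p,[[x,y] for y in range(384) for x in range(512)],100).reshape(384,512,3)
    near=np.hypot(Q[...,0]-630,Q[...,1]-140)<45
    for nm,m in (('red',red),('yel',yel)):
        m=m&near
        if m.sum(): 
            y,x=np.nonzero(m); print(nm,m.sum(),x.mean(),y.mean(),Q[m].mean(0))
    for d in trace(p,'stand')[:1]:
        m=d['pixels']; print(d['conf'],m.sum())
```

```text
red 6 218.16666666666666 169.16666666666666 [623.79512504 140.91953002 100.        ]
yel 34 215.11764705882354 156.44117647058823 [659.44758845 150.03713997 100.        ]
0.63 834
red 13 225.92307692307693 196.46153846153845 [625.08732733 132.69058321 100.        ]
yel 71 211.05633802816902 195.07042253521126 [659.43533938 144.12951389 100.        ]
0.96 1515
```

View pics/st.png

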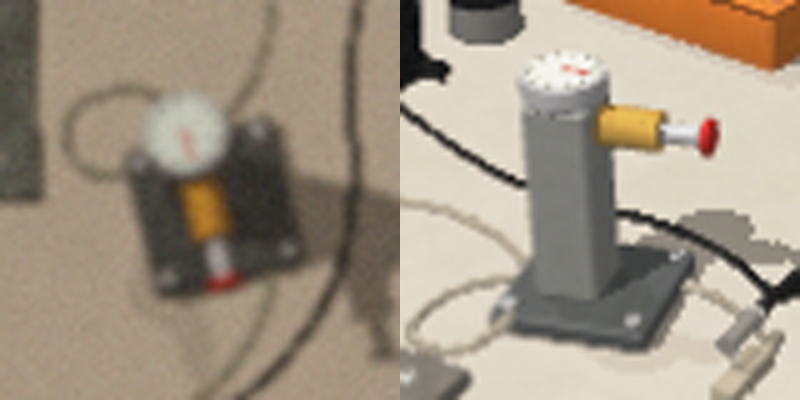

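Run:
```python
from h import *
t=snapshot('top'); s=snapshot('scene')
def T(c,z): return plane(t,[[180+x/400*70-.5,120+y/400*70-.5] for x,y in c],z)[:,:2]
def S(c,z): return plane(s,[[165+(x-400)/5-.5,170+y/5-.5] for x,y in c],z)[:,:2]
def yaw(v): return np.degrees(np.arctan2(v[1],v[0]))
c=T([(157,294),(302,256),(277,120)],12);print(c,yaw(c[0]-c[1])-90,yaw(c[2]-c[1]),np.hypot(*(c[0]-c[1])),np.hypot(*(c[2]-c[1])),'center',(c[0]+c[2])/2)
a=T([(222,280),(214,248),(201,185)],100);print(a,yaw(a[1]-a[0]),yaw(a[2]-a[0]))
a=S([(709,137),(683,135),(630,128)],100);print(a,yaw(a[1]-a[0]),yaw(a[2]-a[0]))
r=S([(498,308),(630,337),(693,257)],12);print(r,yaw(r[2]-r[1]),yaw(r[0]-r[1]), np.hypot(*(r[0]-r[1])),np.hypot(*(r[2]-r[1])),'center',(r[0]+r[2])/2)
```

```text
[[636.97572196 182.82871359]
 [657.09825364 108.28752111]
 [729.71788067 122.41009532]] 15.107002937303818 11.005130643410016 77.2094920179371 73.9801144429901 center [683.34680131 152.61940445]
[[625.65266927 140.45563023]
 [641.29483005 144.6103876 ]
 [672.33944556 151.54314448]] 14.87502650554377 13.359527087980641
[[623.10786119 134.11544238]
 [634.79596845 138.45189646]
 [660.45357434 144.95850133]] 20.355570315671144 16.19027471443093
[[708.92014469 194.83711976]
 [638.87324728 183.86274494]
 [653.24981898 108.3642506 ]] -79.2187002389155 8.904250081751934 70.90137332942305 76.85511343221842 center [681.08498184 151.60068518]
```

```bash
python3 -m handwheel '[[-1,0.2,0,0,0,0,-0.003],[-1,0.4,0,0,0,0,-0.004],[-1,0.6,0,0,0,0,-0.007],[-1,0.8,0,0.04,0,0,-0.007],[-1,0.9,0,0.04,0,0,-0.007],[-1,0.9,0,0,0,0,-0.004],[-1,0.8,0,0,0,0,-0.003],[-1,0.6,0,0,0,0,0],[-1,0.4,0,0,0,0,0],[-1,0.3,0,0,0,0,0],[-1,0.1,0,0,0,0,0],[-1,0,0,0,0,0,0]]'
python3 - <<'E'
from h import *
s=sense();print(s['tool_pos'],s['tcp_rot'],s['ft_force'])
p=snapshot('wrist');cv2.imwrite('pics/w4.png',cv2.resize(p['image'],(800,600),interpolation=cv2.INTER_CUBIC)[:,:,::-1])
for q in ['pin_tip','ball_center','carrier_nose']: print(q,[(round(d['conf'],2),np.round(d['location'],1)) for d in place_of(p,q)[:2]])
for c in ['scene','top']:
    p=snapshot(c)
    for q in ['pin_tip','carrier_nose','ball_center']: print(c,q,[(round(d['conf'],2),np.round(d['location'],1)) for d in place_of(p,q)[:2]])
E
```

```text
time: 11.53
tool_pos: [506.1, 113.9, 121.4]
tcp_rot: [-180.0, 0.0, 12.8]
ft_force: [-0.6, 0.0, -1.4]
finger_gap: 15.3
grip_force: 78.1
[506.10122962 113.85991719 121.39715678] [-1.79998637e+02  1.48368764e-02  1.28271525e+01] [-0.5703145   0.03993447 -1.42394295]
pin_tip []
ball_center [(0.96, array([555.1, 130.6, 101.2]))]
carrier_nose [(0.66, array([486.5, -40.1,  15.9])), (0.61, array([607. , 135.7,  96.3]))]
scene pin_tip [(0.57, array([616.3, 137.1, 100.2]))]
scene carrier_nose [(0.87, array([489. , -37.8,  16.9])), (0.63, array([507.9, 112. , 124.9]))]
scene ball_center [(0.62, array([561.2, 129.6, 102. ])), (0.45, array([558.3, 127.3, 102.5]))]
top pin_tip []
top carrier_nose [(0.91, array([491.6, -37. ,  15.5]))]
top ball_center []
```

View pics/w4.png

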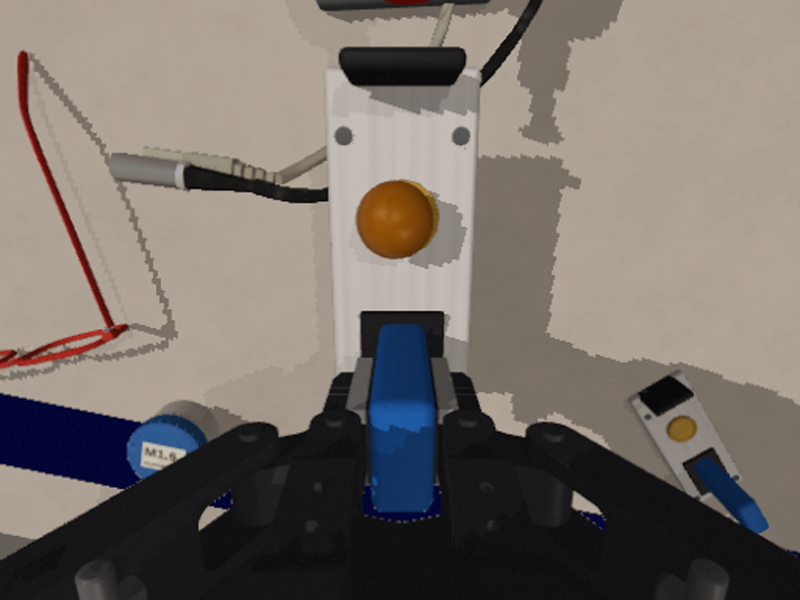

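```bash
python3 -m handwheel '[[-1,0.1,0,0,0,0,0],[-1,0.2,0.05,0,0,0,0],[-1,0.2,0.05,0,0,0,0],[-1,0.2,0,0,0,0,0],[-1,0.15,0,0,0,0,0],[-1,0.05,0,0,0,0,0],[-1,0,0,0,0,0,0],[-1,0,0,0,0,0,0]]'
python3 - <<'E'
from h import *
s=sense();print(s['tool_pos'],s['tcp_rot'],s['ft_force'])
p=snapshot('wrist');im=p['image'].astype(int);r,g,b=im[...,0],im[...,1],im[...,2]
m=(r>100)&(g<60)&(b<60);m[60:]=0;m[:,:150]=0
y,x=np.nonzero(m);print('red',m.sum(),x.min(),x.max(),y.min(),y.max())
yy,xx=np.nonzero(m)
print('button @z105',plane(p,[[x.min(),y.max()],[x.max(),y.max()],[x.mean(),y.max()]],105))
k=(im.max(2)<45);k[60:]=0;k[:,:200]=0;k[:,310:]=0
for a,c,mm in comp(k)[:2]:
    y,x=np.nonzero(mm);print('black',a,x.min(),x.max(),y.min(),y.max())
print('nose top',plane(p,[[215,35],[300,35]],117))
cv2.imwrite('pics/w5.png',cv2.resize(p['image'][0:120,176:336],(800,600),interpolation=cv2.INTER_CUBIC)[:,:,::-1])
E
```

```text
time: 12.8
tool_pos: [515.1, 114.8, 121.4]
tcp_rot: [-180.0, 0.0, 12.8]
ft_force: [0.2, 0.3, -2.8]
finger_gap: 15.1
grip_force: 78.1
[515.06069308 114.84994298 121.42598156] [-1.79997885e+02  9.46385710e-03  1.28223641e+01] [ 0.24756509  0.31684158 -2.84926663]
red 446 240 279 2 18
button @z105 [[615.15497026 145.16968572 105.        ]
 [618.84148263 128.99360056 105.        ]
 [616.96536279 137.20573543 105.        ]]
black 1802 217 297 31 54
black 103 203 238 16 20
nose top [[604.24996785 152.293922   117.        ]
 [611.70446406 119.5629044  117.        ]]
```

View pics/w5.png

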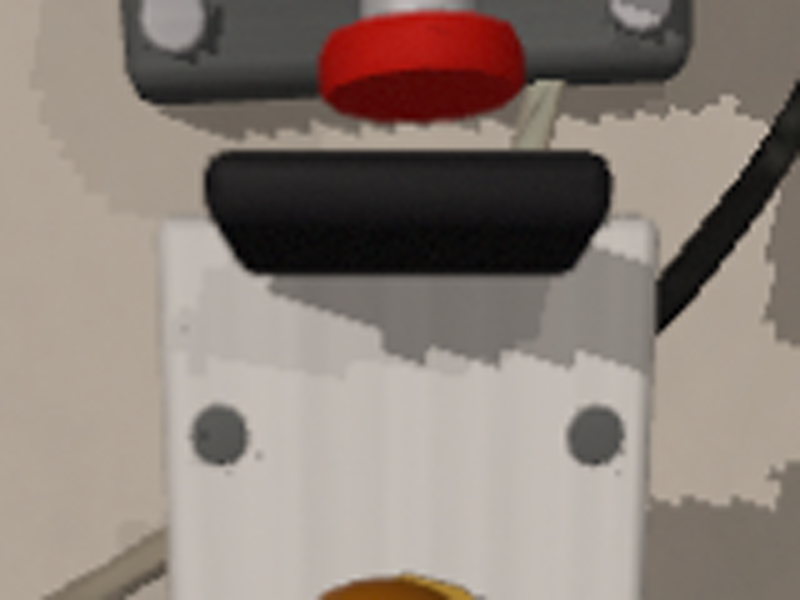

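The button centre is at about x=421 and the nose centre at x=409 in the crop, so the button is about 1 mm to the right. The base edge slopes slightly, so I'll compute the remaining yaw error.

Run:
```python
from h import *
p=snapshot('wrist')
def F(c,z): return plane(p,[[176+x/5-.5,y/5-.5] for x,y in c],z)[:,:2]
def yaw(v): return np.degrees(np.arctan2(v[1],v[0]))
for n,c,z in (('base',[(150,103),(670,80)],12),('screws',[(172,22),(638,5)],13),('nose',[(225,152),(595,152)],117),('nosebot',[(250,273),(570,273)],117),('plate screws',[(219,435),(596,435)],87)):
    q=F(c,z);print(n,q,yaw(q[0]-q[1])-90,q.mean(0))
print(F([(318,85),(524,80)],100),F([(318,85),(524,80)],100).mean(0))
g=p['image'].astype(int).max(2)
q=[]  # base front edge subpixel-ish: bottom-most dark row per column
for x in list(range(210,238))+list(range(284,308)):
    col=g[:28,x]; d=np.nonzero(np.diff(col)>25)[0]
    if len(d): q.append((x,d[-1]))
print(q)
```

```text
base [[630.21802903 178.23389237]
 [649.28017883 107.66823537]] 15.116705576767785 [639.74910393 142.95106387]
screws [[640.65619152 176.87826594]
 [657.00251464 114.54627907]] 14.694695724004049 [648.82935308 145.71227251]
nose [[606.48337928 150.52016513]
 [612.9475387  122.13900681]] 12.830938907576893 [609.71545899 136.32958597]
nosebot [[598.26539799 146.87528126]
 [603.96204055 121.85871947]] 12.82835122596849 [601.11371927 134.36700037]
plate screws [[586.49694727 150.76945612]
 [594.96359821 113.5746994 ]] 12.823741772588988 [590.73027274 132.17207776]
[[616.77590778 146.19382507]
 [621.18680984 128.62292487]] [618.98135881 137.40837497]
[(210, np.int64(23)), (211, np.int64(23)), (212, np.int64(23)), (213, np.int64(24)), (214, np.int64(24)), (215, np.int64(24)), (216, np.int64(25)), (217, np.int64(25)), (218, np.int64(25)), (219, np.int64(26)), (220, np.int64(26)), (221, np.int64(20)), (222, np.int64(20)), (223, np.int64(19)), (224, np.int64(19)), (225, np.int64(25)), (226, np.int64(25)), (227, np.int64(25)), (228, np.int64(26)), (229, np.int64(26)), (230, np.int64(19)), (231, np.int64(25)), (232, np.int64(24)), (233, np.int64(24)), (234, np.int64(25)), (235, np.int64(25)), (236, np.int64(25)), (237, np.int64(26)), (284, np.int64(15)), (285, np.int64(15)), (286, np.int64(15)), (287, np.int64(23)), (288, np.int64(22)), (289, np.int64(22)), (290, np.int64(23)), (291, np.int64(23)), (292, np.int64(23)), (293, np.int64(24)), (294, np.int64(24)), (295, np.int64(24)), (296, np.int64(22)), (297, np.int64(22)), (298, np.int64(22)), (299, np.int64(23)), (300, np.int64(23)), (301, np.int64(23)), (302, np.int64(23)), (303, np.int64(21)), (304, np.int64(21)), (305, np.int64(22)), (306, np.int64(22)), (307, np.int64(22))]
```

```bash
python3 -m handwheel '[[-1,-0.05,0.05,0,0,0,-0.004],[-1,-0.05,0.1,0,0,0,-0.008],[-1,-0.04,0.15,0,0,0,-0.011],[-1,0,0.1,0,0,0,-0.008],[-1,0,0.05,0,0,0,-0.005],[-1,0,0.05,0,0,0,-0.002],[-1,0,0,0,0,0,0],[-1,0,0,0,0,0,0]]'
cat > m.py <<'E'
from h import *
f=[]
for i in range(5):
    p=snapshot('wrist'); s=sense(); f.append(s['ft_force'])
print(s['time'],s['tool_pos'],s['tcp_rot'][2],np.mean(f,0),'along',np.mean(f,0)@[.966,.259,0])
im=p['image'].astype(int);r,g,b=im[...,0],im[...,1],im[...,2]
m=(r>100)&(g<60)&(b<60);m[60:]=0;m[:,:200]=0;m[:,320:]=0
y,x=np.nonzero(m);print('red',x.min(),x.max(),(x.min()+x.max())/2,y.min(),y.max())
k=(im.max(2)<45);k[80:]=0;k[:,:190]=0;k[:,320:]=0
y,x=np.nonzero(comp(k)[0][2]);print('nose',x.min(),x.max(),(x.min()+x.max())/2,y.min(),y.max())
o=(r>120)&(r-b>80)&(g>50); o[:60]=0;o[200:]=0; a=comp(o)[0]; print('ball',a[:2])
E
python3 m.py
```

```text
time: 13.57
tool_pos: [514.9, 109.6, 121.5]
tcp_rot: [-180.0, -0.0, 15.0]
ft_force: [0.4, 0.0, -1.3]
finger_gap: 15.2
grip_force: 78.1
13.8167 [514.88710713 109.67679614 121.47005284] 15.001536556105737 [ 0.01761884 -0.14846397 -1.94925633] along -0.021432369343007216
red 238 277 257.5 0 14
nose 217 297 257.0 31 54
ball (np.int32(1247), array([247.34081796, 139.04089816]))
```

```bash
python3 -m handwheel '[[-1,0.1,0,0,0,0,0],[-1,0.15,0,0,0,0,0],[-1,0.15,0,0,0,0,0],[-1,0.15,0,0,0,0,0],[-1,0.15,0,0,0,0,0],[-1,0.1,0,0,0,0,0],[-1,0,0,0,0,0,0],[-1,0,0,0,0,0,0]]'
python3 m.py
```

```text
time: 14.48
tool_pos: [522.6, 111.7, 121.4]
tcp_rot: [-180.0, 0.0, 15.0]
ft_force: [-1.0, -1.1, -1.5]
finger_gap: 15.1
grip_force: 78.1
14.7333 [522.55068428 111.72666621 121.48445344] 15.00157400497833 [-0.8582619   0.17805324 -1.85486321] along -0.7829652112618991
red 238 277 257.5 18 29
nose 217 297 257.0 30 54
ball (np.int32(1242), array([247.34863124, 139.03220612]))
```

```bash
python3 -m handwheel '[[-1,0.05,0,0,0,0,0],[-1,0.1,0,0,0,0,0],[-1,0.1,0,0,0,0,0],[-1,0.1,0,0,0,0,0],[-1,0.05,0,0,0,0,0],[-1,0,0,0,0,0,0],[-1,0,0,0,0,0,0]]'
python3 m.py; python3 m.py | head -1
```

```text
time: 15.32
tool_pos: [526.5, 112.8, 121.4]
tcp_rot: [-180.0, 0.0, 15.0]
ft_force: [-1.7, -0.7, -1.2]
finger_gap: 15.1
grip_force: 78.1
15.5667 [526.43094031 112.78107648 121.4841408 ] 15.001992346775594 [-1.73210381 -0.47182025 -1.67750771] along -1.795413720496914
red 238 277 257.5 18 29
nose 205 310 257.5 30 54
ball (np.int32(1246), array([247.36757624, 138.97351525]))
15.8167 [526.43466915 112.77514657 121.46344085] 14.998315341458499 [-1.47739489 -0.32053525 -1.56468119] along -1.5101820915112736
```

Run:
```python
from h import *
p=snapshot('wrist');s=sense();d=np.array([np.cos(np.radians(15)),np.sin(np.radians(15))])
A=lambda y,z:(plane(p,[[257,y]],z)[0,:2]-s['tool_pos'][:2])@d
n=A(30.5,117);print('nose',n,'gap at 1st pose',[(y,A(y,91)-n) for y in (14,14.5,15)])
f=(s['tool_pos'][:2]-[514.887,109.677])@d; print('advance',f)
c=-p['R'].T@p['t'];print('cam ahead of tcp',(c[:2]-s['tool_pos'][:2])@d,c[2])
for c in ['scene','top']:
    q=snapshot(c)
    for w in ['pin_tip','ball_center']: print(c,w,[(round(e['conf'],2),np.round(e['location'],1)) for e in place_of(q,w)[:2]])
q=snapshot('scene');uv=(150,140)
a=cv2.resize(q['image'][160:250,160:280],(800,600),interpolation=cv2.INTER_CUBIC);cv2.imwrite('pics/s6.png',a[:,:,::-1])
```

```text
nose 96.89726808998792 gap at 1st pose [(14, np.float64(12.650482820285063)), (14.5, np.float64(12.440896573881275)), (15, np.float64(12.231157620166684))]
advance 11.981757330841207
cam ahead of tcp 68.41443587677719 248.0192468044932
scene pin_tip [(0.48, array([623.4, 140.3, 101.7]))]
scene ball_center [(0.52, array([578.8, 134.9, 101.3]))]
top pin_tip []
top ball_center [(0.24, array([680.8, 157.5,   1.1]))]
```

View pics/s6.png

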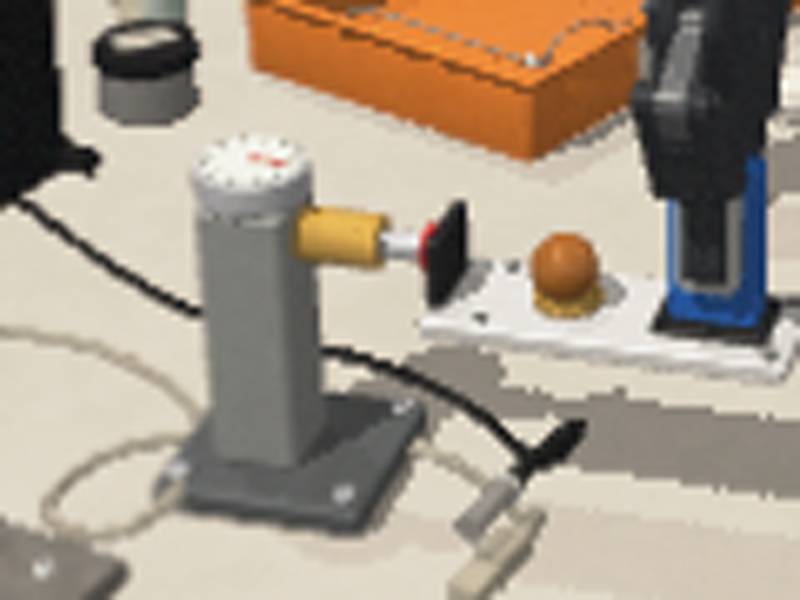

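The ball is in its cup at (565,265) and the nose is square on the red button at (428,245). Force and pin length both put the push at about 4.5–5 mm, so I'll advance 3 mm more.

```bash
python3 -m handwheel '[[-1,0.05,0,0,0,0,0],[-1,0.1,0,0,0,0,0],[-1,0.1,0,0,0,0,0],[-1,0.05,0,0,0,0,0],[-1,0,0,0,0,0,0],[-1,0,0,0,0,0,0],[-1,0,0,0,0,0,0]]'
python3 - <<'E'
from h import *
f=[];pt=[]
for i in range(24):
    p=snapshot('scene' if i%2 else 'top'); s=sense(); f.append(s['ft_force']@[.966,.259,0])
    if i%6==1:
        for q in ['pin_tip','ball_center','cup']: print(q,[(round(e['conf'],2),np.round(e['location'],1)) for e in place_of(p,q)[:1]])
print(s['time'],s['tool_pos'],s['tcp_rot'],np.mean(f),np.std(f)/len(f)**.5)
q=snapshot('scene')
cv2.imwrite('pics/s7.png',cv2.resize(q['image'][160:250,160:280],(800,600),interpolation=cv2.INTER_CUBIC)[:,:,::-1])
E
```

```text
time: 16.8
tool_pos: [529.4, 113.6, 121.5]
tcp_rot: [180.0, 0.0, 15.0]
ft_force: [-2.4, -0.1, -1.1]
finger_gap: 14.8
grip_force: 78.1
pin_tip [(0.44, array([626.5, 139.8, 104.2]))]
ball_center [(0.4, array([584.3, 133.5,  97.9]))]
cup [(0.84, array([466.6, -62.7,  16.6]))]
pin_tip [(0.44, array([625.8, 141. , 100.1]))]
ball_center [(0.54, array([581.3, 132.4, 102.3]))]
cup [(0.86, array([581.4, 129. , 102.8]))]
pin_tip [(0.55, array([624.9, 146.1, 102.1]))]
ball_center [(0.58, array([582.9, 133. ,  99.4]))]
cup [(0.98, array([581.7, 131. , 100.2]))]
pin_tip [(0.36, array([626.4, 138.1, 103.3]))]
ball_center [(0.54, array([582.7, 134.9, 101.8]))]
cup [(0.98, array([581.9, 131.5, 102.2]))]
18.6 [529.36439611 113.57199553 121.48036593] [-1.79998260e+02  3.43164118e-03  1.49997222e+01] -2.4074488411555204 0.07874660674871488
```

View pics/s7.png

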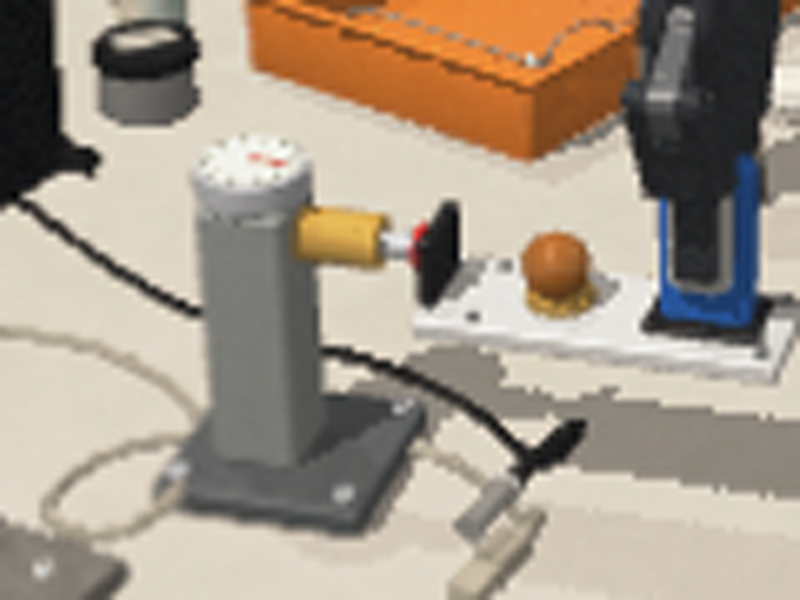

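Force on the pin is 2.41 ± 0.08 N, which corresponds to about 8 mm. The pin tip has moved about 8–9 mm. The ball is in its cup at (556,263), and the nose is square on the button at (420,245).

```bash
python3 -c "
from bench import hand_in; print(hand_in())"
```

```text
the job is handed in; nothing more can be done
None
```

I've handed in the job with the carrier still held level, its nose pressed squarely on the red pin at about 2.4 N (roughly 8 mm, half its travel), the ball in its cup, and the spray bottle and red glasses untouched.

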